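Index the test chamber and hold its cover over the screw holes

ROBOT

A 7-joint arm with a two-finger parallel gripper is mounted at the origin on the work surface. World frame = base frame: x ahead of the robot, y to its left, z up, the work surface at z = 0. Lengths are in m, angles in rad, forces in N, time in s.
With the tool pointing down it reaches from about 0.4 to 0.85 m from the base axis. Payload 4.5 kg.
Tool frame: the origin (TCP) lies midway between the tips of the shut fingers; the grasp point (between the pads) lies 19 mm behind it; z points along the fingers, y is the line along which they close (so a half turn about z gives the same grasp; the last joint's range is limited). The gripper opens to 88 mm and grips with 3 to 60 N. Pads are 18 mm wide; open, the fingers measure 123 mm over their backs; the gripper's body (75 mm by 187 mm) begins 45 mm behind the grasp point.
Start: joints at [1.338, 0.689, -0.195, 1.565, 0.157, 0.902, -0.215], TCP at [0.165, -0.603, 0.21] pointing down, gripper open.
Joint ranges: [-3.01, 3.01], [-0.46, 2.08], [-1.47, 1.51], [0.13, 2.56], [-1, 4.14], [0.04, 2.09], [-2.66, 2.66]. Speed limits (rad/s): [2.57, 2.57, 3.14, 3.14, 3.14, 3.14, 3.14].

INTERFACE

Orientations are given as a unit quaternion [x, y, z, w].
In Python, from plant import get_state, viewer, workorder gives the robot as it stands. The module is installed in compiled form; this text tells all that it offers.
- The arm moves only by the tool step_arm, never from a script. Its argument "motion" is a list of rows, each an object of numbers: "wx", "wy", "wz": the turn, a rotation vector about the tool's x, y, z each as a share of 180 degrees, from -1 to 1; "dx", "dy", "dz": the shift along the tool's x, y, z each as a share of 8 cm, from -1 to 1; "claw": the finger opening in mm, from 0 to 88.1. A call has 1 to 8 rows; each row is the pose to reach, as a shift and turn from the pose commanded when the call began, along the tool's axes at that moment, turning the shorter way round; what a row does not reach only later rows make up. A row lasts 1/10 s, in which the tool goes at most 50 mm and 8.59 degrees, less where a joint would pass 70% of its speed; a pose out of reach is approached as far as the arm can. A call with a number of a shift or a turn outside -1 to 1 is refused whole. A call with a gripper value outside its range is refused whole. The fingers move at their own pace and stop on an object; "force" is the grip in N (left out, the last holds). Time passes only in rows, so rows that repeat a pose let the fingers close. It gives the time, the measured TCP pose, the force, the opening and the grip force at its end, in the units of the state.
- get_state(): the state, without advancing time (a new reading comes with each control period).
- viewer.snapshot(name): name is "side" or "top"; returns (picture, depth): 480x640x3 uint8, red, green, blue; 480x640 float32, m along the optical axis (not along the pixel's ray), 0 where there is no reading.
- viewer.calibration(name): a dict with "vfov" (degrees; the focal length in pixels is half the picture's height over the tangent of half this angle, whatever the lens; pixels are square), "cx", "cy" (the principal point, pixels), "extrinsics" (4x4, takes a point from camera to world coordinates). Camera axes: x right, y down, z forward; pixel columns grow to the right and rows downward; lengths in m; the calibration is good to about 2 mm. A picture is of the moment at which its call begins. calibration takes no time and is no camera call.
- workorder.finish_job(): hands the job in; it is judged then, once.
The state is a dict: "clock": time; "q": joint angles; "qd": joint speeds; "joint_torque": joint torques, N m; "tool_pos": TCP position; "eef_rot": TCP orientation; "contact_force": force on the tool from outside, world axes, zero at the start; "moment": the same for the moment, N m; "opening": opening from 0.0 (shut) to 1.0 (fully open); "finger_force": force on a finger pad.
Only numpy, scipy, OpenCV 4.12 (cv2) and the standard library are available. Lean on these libraries where they do the work, as an engineer would, in place of code of your own. Each camera call takes 0.05 s, during which the arm holds its last target. There are 200 camera calls.

TASK

Turn the turntable anticlockwise by its red post until the spring plunger drops into the notch in the disc, so that the test chamber is locked in its work position. Then lift the cover plate off the pink foam by its bow handle and hold it level over the chamber, about 10 mm above the flange and never letting it touch the chamber or turntable, with its four holes lined up so that each threaded hole below shows whole through its hole, either way round, ready for a colleague to start the screws. Finish while still holding it there, steady, and leave the other things on the bench where they are.

Things in the scene. Friction and masses are not known exactly. Their poses are not given: they have to be found in the camera images.
- turntable (a joint): Turn of the indexing turntable about its upright axis, rad: 0 = the spring plunger seated in the disc's only notch (work position); positive is anticlockwise seen from above. It starts at -0.85 to -1.75, so it must be turned anticlockwise; stops at -2.1 and +0.5. Friction is light (a few N at the post); it stays where it is left. Let go within 0.03 of 0, the plunger pulls the disc to 0 and holds it there (it takes 10 to 20 N at the post to force it out).
- turntable_axis (a point): Centre of the turntable, on its axis at the top face of the disc (38 mm above the bench). The disc is dark grey, 240 mm in diameter, 12 mm thick, on a grey base; a yellow line on it marks the notch. The grey plunger block with a brass ball nose stands on the side of the base away from the robot, reaching 193 mm from the axis and 46 mm high; in the work position notch and yellow line face it and the post points roughly towards the robot.
- post_top (a point): Centre of the top of the red upright turning post: a round post 20 mm in diameter, standing 66 mm up from the disc (top 104 mm above the bench), 98 mm from the axis, on the side opposite to the notch. It turns with the disc; 35 mm of free space between it and the chamber's flange.
- indexer: The whole turntable unit: fixed grey base with the plunger block, the disc and the chamber on it. Origin: on the bench under the axis; its +x axis points from the axis to the plunger block.
- chamber_top (a point): Centre of the mouth of the flanged aluminium test chamber that is bolted on the disc, on the turntable's axis, in the plane of the flange's top face (50 mm above the disc, 88 mm above the bench). The chamber is a box 96 x 66 mm (x, y) with a flange 136 x 106 x 8 mm round its open top. The point turns with it: x along the long side, y towards the post, z up.
- thread0 (a point): Mouth of the threaded hole (4 mm in diameter) at chamber x +56, y +41 mm on the flange's top face. The four holes lie at x +-56, y +-41 mm.
- thread2 (a point): Mouth of the opposite threaded hole, at chamber x -56, y -41 mm.
- cover: Loose aluminium cover plate 136 x 106 x 4 mm (x, y, z), about 0.2 kg, with a black bow handle on top; it lies flat, handle up, on the foam pad. Origin: centre of its underside; x along the long side and along the handle. Four through holes of 12 mm at x +-56, y +-41 mm match the chamber's threaded holes. It is symmetrical, so it fits either way round.
- cover_handle (a point): Middle of the bow handle's bar: 90 mm long (along the cover's x), 12 mm wide, 10 mm high, its centre 37 mm above the cover's underside; 28 mm clear under it, between two legs whose insides are 66 mm apart.
- cover_hole0 (a point): Centre, at the underside, of the cover's hole at cover x +56, y +41 mm.
- cover_hole2 (a point): Centre, at the underside, of the opposite hole, at cover x -56, y -41 mm.
- pad: Fixed pink foam pad 190 x 160 x 30 mm on which the cover lies (firm in the simulation). Origin: centre of its underside.
- detector: Bystander: light detector, a silver can of 38 mm on a black post, 107 mm tall, round foot of 72 mm. Origin: centre of its underside.
- tray: Bystander: black tray of metal ferrules, 150 x 220 x 28 mm. Origin: centre of its underside.
- screw_dish: Bystander: blue round dish of thumbscrews, 72 mm across, 24 mm high with its screws. Origin: centre of its underside.
- driver: Bystander: screwdriver with a red handle lying on the bench, 200 mm long and 26 mm high. Origin: on the bench under its middle.
Not all that is in view belongs to the job. Of the things like the pad, leave any that is yellow; of the rest the larger one is meant.

How it is judged:
On the way, in this order (a step that is already met when the one before it is completed fails the run):
1. the turntable is turned until the plunger sits in the notch (value of joint turntable between -0.03 and 0.03 rad), for 0.3 s.
2. the cover is lifted off the foam in the fingers (contact force between the fingers and cover above 1 N and contact force between cover and pad below 0.05 N and height (world z) of cover above 0.06 m), for 0.2 s.
At the end, for the whole second after the job is handed in: The plunger sits in the notch (turntable within 0.03 rad of 0); the cover hangs from the fingers alone, handle up, level within 0.06 rad, at rest, its underside 4 to 17 mm above the chamber's flange without contact, and its holes within 4 mm of the threaded holes sideways (either way round) (all of step 1 and contact force between the fingers and cover above 1 N and contact force between cover and pad below 0.05 N and ((horizontal distance between cover_hole0 and thread0 below 0.004 m and horizontal distance between cover_hole2 and thread2 below 0.004 m) or (horizontal distance between cover_hole0 and thread2 below 0.004 m and horizontal distance between cover_hole2 and thread0 below 0.004 m)) and z of cover in the frame of chamber_top between 0.004 and 0.017 m and angle between cover's own z axis and vertical below 0.06 rad and linear speed of cover below 0.015 m/s and angular speed of cover below 0.1 rad/s and contact force between cover and indexer below 0.05 N); the arm keeps its last pose, push and grip.
It fails at once if the cover touches the chamber or its turntable (contact force between cover and indexer above 1.5 N).
It fails at once if the detector is shoved or knocked over (distance of detector from where it was at the start of the episode above 0.03 m or angle between detector's own z axis and vertical above 0.3 rad).
It fails at once if the tray is shoved or knocked over (distance of tray from where it was at the start of the episode above 0.03 m or angle between tray's own z axis and vertical above 0.3 rad).
It fails at once if the screw dish is shoved or knocked over (distance of screw_dish from where it was at the start of the episode above 0.03 m or angle between screw_dish's own z axis and vertical above 0.3 rad).
It fails at once if the driver is shoved or knocked over (distance of driver from where it was at the start of the episode above 0.03 m).
It also fails if it takes over 58 s, if anything falls off the work surface, if the arm or the gripper's body presses on something with over 40 N, if the wrist force passes 120 N, or if a joint passes its speed limit or range.

## Working session

There is one attempt and no reset: what is moved stays moved. The work goes in short steps, Python scripts to look and compute and a tool call to move; the robot and the scene stay as the last step left them, time stands still between calls to the robot, and variables do not carry over. Pictures are saved under pics/ and viewed, at most 10 in all, crops included, and the job is handed in when it is done.

Besides the shell and the picture viewer there is one more tool, called after ">>>" as a command line: name --argument value ..., lists and objects as JSON in quotes. step_arm: Moves the arm, as the interface text tells. Shift numbers are shares of 8 cm and turn numbers shares of 180 degrees, none past 1 either way. Its arguments: {"type":"object","properties":{"motion":{"type":"array","items":{"type":"object","properties":{"wx":{"type":"number","minimum":-1,"maximum":1},"wy":{"type":"number","minimum":-1,"maximum":1},"wz":{"type":"number","minimum":-1,"maximum":1},"dx":{"type":"number","minimum":-1,"maximum":1},"dy":{"type":"number","minimum":-1,"maximum":1},"dz":{"type":"number","minimum":-1,"maximum":1},"claw":{"type":"number"}}}},"force":{"type":"number"}},"required":["motion"]}

```bash
mkdir -p pics
cat > h.py <<'E'
import numpy as np, cv2
from plant import get_state, viewer, workorder
from scipy.spatial.transform import Rotation as R
def snap(n,name=None):
    p,d=viewer.snapshot(n); 
    if name: cv2.imwrite('pics/'+name+'.png',p[:,:,::-1])
    return p,d,viewer.calibration(n)
def f(c): return 240/np.tan(np.radians(c['vfov']/2))
def ray(c,u,v,z):
    E=np.array(c['extrinsics']); d=E[:3,:3]@np.array([(u-c['cx'])/f(c),(v-c['cy'])/f(c),1]); o=E[:3,3]
    return o+d*(z-o[2])/d[2]
def cloud(d,c):
    v,u=np.mgrid[:480,:640]; E=np.array(c['extrinsics'])
    P=np.stack([(u-c['cx'])/f(c)*d,(v-c['cy'])/f(c)*d,d],-1)
    return P@E[:3,:3].T+E[:3,3]
def proj(c,P):
    E=np.array(c['extrinsics']); q=(np.asarray(P)-E[:3,3])@E[:3,:3]
    return q[...,:2]/q[...,2:]*f(c)+[c['cx'],c['cy']]
E
python3 - <<'E'
from h import *
for n in('top','side'):
    p,d,c=snap(n,n+'1'); print(n,c,(d==0).mean())
s=get_state();print({k:np.round(v,3) for k,v in s.items()})
print(R.from_quat(s['eef_rot']).as_matrix().round(3))
E
```

```text
top {'vfov': 51.07974445290622, 'cx': 327.6557389383518, 'cy': 243.70456277595972, 'extrinsics': array([[-0.01885162, -0.99245267,  0.12117064,  0.33376077],
       [-0.99971258,  0.02050598,  0.01242056,  0.00592913],
       [-0.01481154, -0.12090166, -0.99255398,  1.47817473],
       [ 0.        ,  0.        ,  0.        ,  1.        ]])} 0.004078776041666667
side {'vfov': 43.73131487189193, 'cx': 326.212393676767, 'cy': 240.81883947736856, 'extrinsics': array([[-0.94478287, -0.17360077,  0.27793544,  0.07235127],
       [-0.32696472,  0.44271989, -0.83492106,  1.30353664],
       [ 0.02189539, -0.87969419, -0.47503549,  0.84222187],
       [ 0.        ,  0.        ,  0.        ,  1.        ]])} 0.003981119791666667
{'clock': np.float64(0.1), 'q': array([ 1.338,  0.69 , -0.195,  1.566,  0.157,  0.902, -0.215]), 'qd': array([-0.   , -0.002, -0.002, -0.001, -0.   ,  0.   , -0.   ]), 'joint_torque': array([-3.0000e-03, -5.2850e+01, -1.2720e+00, -1.5384e+01, -5.3000e-02,
        2.0000e-03,  0.0000e+00]), 'tool_pos': array([ 0.165, -0.602,  0.209]), 'eef_rot': array([ 0.991,  0.133, -0.   , -0.001]), 'contact_force': array([ 0.68 , -1.206, -0.41 ]), 'moment': array([-0.012,  0.022, -0.019]), 'finger_force': np.float64(0.0), 'opening': np.float64(0.999)}
[[ 0.965  0.264 -0.001]
 [ 0.264 -0.965  0.002]
 [-0.    -0.002 -1.   ]]
```

View pics/top1.png

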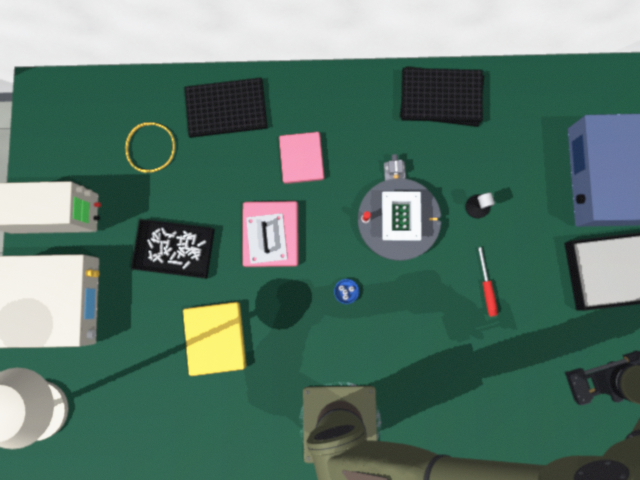

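View pics/side1.png

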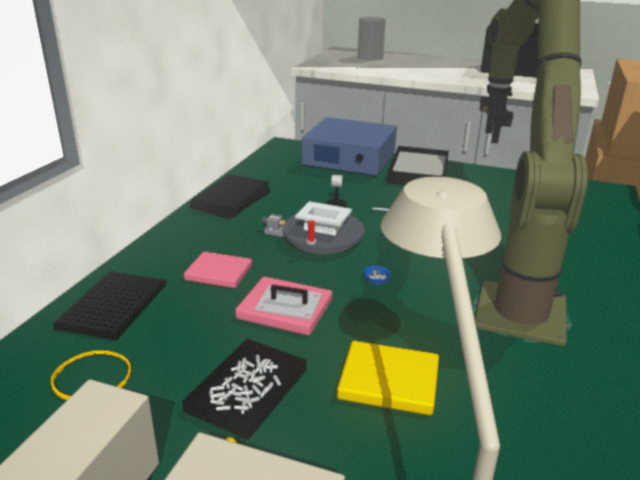

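The larger pink pad at top-view px (270,234) carries the handled plate. The other candidates are the small pink pad (302,157) and the yellow one (214,338), which are ruled out by size and colour. The turntable is at (399,218), with the red post at (366,216), the plunger at (395,168) and the yellow mark at (434,219). The post therefore has to go about 90° anticlockwise, towards the robot. Next I'll take measurements and a confirming crop.

Run:
```python
from h import *
p,d,c=snap('top'); P=cloud(d,c); z=P[...,2]
hsv=cv2.cvtColor(p,cv2.COLOR_RGB2HSV); H,S,V=[hsv[...,i].astype(int) for i in range(3)]
def box(u0,u1,v0,v1):
    m=np.zeros((480,640),bool); m[v0:v1,u0:u1]=1; return m
def rect(m,zz,name):
    pts=np.array([ray(c,u,v,zz)[:2] for v,u in zip(*np.nonzero(m))],np.float32)
    r=cv2.minAreaRect(pts); print(name,len(pts),np.round(r[0],4),np.round(r[1],4),round(r[2],2),'z',np.median(z[m]).round(4)); return r
# disc
m=box(345,455,165,270)&(abs(z-.038)<.008)&(V<140)&(S<80)
cs,_=cv2.findContours(m.astype(np.uint8),cv2.RETR_EXTERNAL,cv2.CHAIN_APPROX_NONE); k=max(cs,key=cv2.contourArea)
h=cv2.convexHull(k)[:,0]; w=np.array([ray(c,u,v,.038)[:2] for u,v in h],np.float32)
(a,b),r=cv2.minEnclosingCircle(w); e=cv2.fitEllipse(w); print('disc',a,b,r,e)
m=box(345,455,165,270)&(abs(z-.088)<.006)&(V>150)&(S<60); rect(m,.088,'flange')
m=box(350,385,200,232)&((H<8)|(H>172))&(S>150)&(abs(z-.104)<.006); print('post',ray(c,*np.argwhere(m).mean(0)[::-1],.104),m.sum(),z[m].mean())
m=box(360,430,150,190)&(abs(z-.044)<.006); print('plunger',ray(c,*np.argwhere(m).mean(0)[::-1],.046),m.sum())
m=box(425,450,205,235)&(H>15)&(H<35)&(S>120); print('yellow',ray(c,*np.argwhere(m).mean(0)[::-1],.038),m.sum())
m=box(235,305,195,275)&(z>.062); rect(m,.072,'handle')
m=box(235,305,195,275)&(S<60)&(z<.045)&(V>120)&(z>.025); rect(m,.034,'cover')
m=box(235,305,195,275)&(H>160)&(S>60); rect(m,.03,'pad')
print('pad z',np.median(z[m]))
lamp=P[(z>.3)&(z<1.2)&(P[...,1]>.05)]; print('lamp',lamp.min(0),lamp.max(0))
p2,d2,c2=snap('side'); P2=cloud(d2,c2)[190:245,385:500].reshape(-1,3); P2=P2[P2[:,2]>.15]; print('shade',P2.min(0),P2.max(0),np.median(P2,0))
print('det',np.median(P[195:210,478:495].reshape(-1,3),0),'dish',np.median(P[285:298,340:352].reshape(-1,3),0))
a=cv2.resize(p[150:280,225:455],None,fx=3.4,fy=3.4,interpolation=cv2.INTER_CUBIC); cv2.imwrite('pics/crop1.png',a[:,:,::-1])
```

```text
disc 0.5793775320053101 -0.18355874717235565 0.12044310569763184 ((0.5794466733932495, -0.18368187546730042), (0.23921550810337067, 0.24011602997779846), 45.11991882324219)
flange 1179 [ 0.5792 -0.1834] [0.107  0.1336] 88.73 z 0.0874
post [ 0.58096187 -0.08601662  0.104     ] 28 0.1043446880384338
plunger [ 0.70571948 -0.18144372  0.046     ] 375
yellow [ 0.57682718 -0.28263776  0.038     ] 14
handle 159 [0.5431 0.1845] [0.232  0.1516] 7.62 z 0.0711
cover 1568 [0.5308 0.2023] [0.1385 0.1089] 5.58 z 0.0332
pad 1882 [0.5449 0.1919] [0.164  0.1922] 89.33 z 0.0287
pad z 0.028678375607658624
lamp [-0.03197998  0.05000684  0.30138166] [0.22552552 0.65149233 0.56150238]
shade [0.07235127 0.59531877 0.50020484] [0.22014302 1.30353664 0.84222187] [0.14330548 0.66279521 0.53448343]
det [ 0.61364505 -0.42271319  0.09618539] dish [ 0.37327945 -0.02409883  0.00687233]
```

View pics/crop1.png

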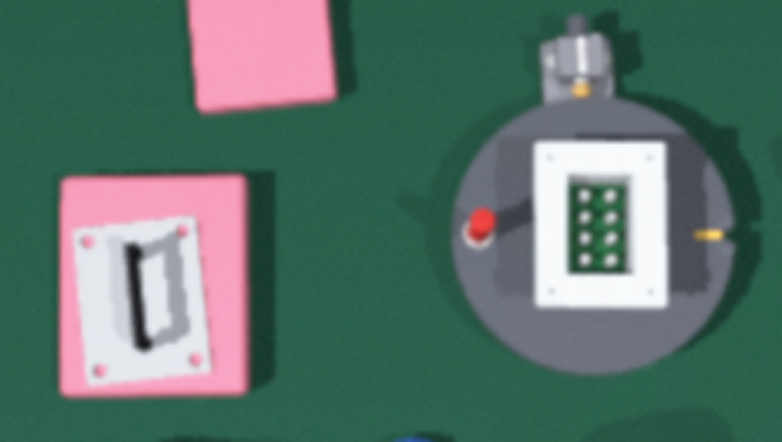

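Confirmed by the crop: the handled plate lies on the larger pink pad (crop ~(140,300)), and the red post top is at ~(482,222). The sizes also agree (disc 240 mm, flange 107x134 mm, post radius 97.6 mm). I'll close the fingers and move to behind the post.

>>> step_arm --motion '[{"dx": 0.32,"dy": -0.22,"wz": 0.03,"claw": 0},{"dx": 0.64,"dy": -0.44,"wz": 0.06,"claw": 0},{"dx": 0.96,"dy": -0.66,"wz": 0.09,"claw": 0}]' --force 20

```text
$.motion[0]: bad value
```

>>> step_arm --motion '[{"dx": 0.27,"dy": -0.31,"claw": 0},{"dx": 0.54,"dy": -0.62,"claw": 0},{"dx": 0.81,"dy": -0.93,"claw": 0}]'

```text
$.motion[0]: bad value
```

>>> step_arm --motion '[{"dx": 0.27,"dy": -0.31,"claw": 0},{"dx": 0.54,"dy": -0.62,"claw": 0},{"dx": 0.81,"dy": -0.93,"claw": 0}]'

```text
$.motion[0]: bad value
```

>>> step_arm --motion '[{"dx": 0.32,"dy": -0.22,"dz": 0,"wx": 0,"wy": 0,"wz": 0.03,"claw": 0},{"dx": 0.64,"dy": -0.44,"dz": 0,"wx": 0,"wy": 0,"wz": 0.06,"claw": 0},{"dx": 0.96,"dy": -0.66,"dz": 0,"wx": 0,"wy": 0,"wz": 0.09,"claw": 0}]' --force 20

```text
clock: 0.5
tool_pos: [0.2254, -0.5308, 0.2095]
eef_rot: [1.0, -0.01, 0.0, -0.0]
contact_force: [1.5, 0.7, -0.5]
opening: 0.75
finger_force: 0.0
```

>>> step_arm --motion '[{"dx": 0.27,"dy": -0.31,"dz": 0,"wx": 0,"wy": 0,"wz": 0,"claw": 0},{"dx": 0.54,"dy": -0.62,"dz": 0,"wx": 0,"wy": 0,"wz": 0,"claw": 0},{"dx": 0.81,"dy": -0.93,"dz": 0,"wx": 0,"wy": 0,"wz": 0,"claw": 0}]'

```text
clock: 0.8
tool_pos: [0.2917, -0.4572, 0.2097]
eef_rot: [1.0, -0.008, -0.0, -0.0]
contact_force: [1.4, -0.0, -0.1]
opening: 0.484
finger_force: 0.0
```

>>> step_arm --motion '[{"dx": 0.27,"dy": -0.31,"dz": 0,"wx": 0,"wy": 0,"wz": 0,"claw": 0},{"dx": 0.54,"dy": -0.62,"dz": 0,"wx": 0,"wy": 0,"wz": 0,"claw": 0},{"dx": 0.81,"dy": -0.93,"dz": 0,"wx": 0,"wy": 0,"wz": 0,"claw": 0}]'

```text
clock: 1.1
tool_pos: [0.3577, -0.3839, 0.2097]
eef_rot: [1.0, -0.008, -0.0, 0.0]
contact_force: [0.7, -0.2, -0.2]
opening: 0.204
finger_force: 0.0
```

>>> step_arm --motion '[{"dx": 0.27,"dy": -0.31,"dz": 0,"wx": 0,"wy": 0,"wz": 0,"claw": 0},{"dx": 0.54,"dy": -0.62,"dz": 0,"wx": 0,"wy": 0,"wz": 0,"claw": 0},{"dx": 0.81,"dy": -0.93,"dz": 0,"wx": 0,"wy": 0,"wz": 0,"claw": 0}]'

```text
clock: 1.4
tool_pos: [0.4237, -0.3105, 0.2097]
eef_rot: [1.0, -0.008, -0.0, 0.0]
contact_force: [1.0, 0.4, 0.1]
opening: 0.004
finger_force: 0.0
```

>>> step_arm --motion '[{"dx": 0.27,"dy": -0.31,"dz": 0,"wx": 0,"wy": 0,"wz": 0,"claw": 0},{"dx": 0.54,"dy": -0.62,"dz": 0,"wx": 0,"wy": 0,"wz": 0,"claw": 0},{"dx": 0.81,"dy": -0.93,"dz": 0,"wx": 0,"wy": 0,"wz": 0,"claw": 0}]'

```text
clock: 1.7
tool_pos: [0.4896, -0.2371, 0.2097]
eef_rot: [1.0, -0.008, -0.0, 0.0]
contact_force: [0.2, -0.3, -1.0]
opening: 0.004
finger_force: 0.0
```

>>> step_arm --motion '[{"dx": 0.27,"dy": -0.31,"dz": 0,"wx": 0,"wy": 0,"wz": 0,"claw": 0},{"dx": 0.54,"dy": -0.62,"dz": 0,"wx": 0,"wy": 0,"wz": 0,"claw": 0},{"dx": 0.81,"dy": -0.93,"dz": 0,"wx": 0,"wy": 0,"wz": 0,"claw": 0}]'

```text
clock: 2.0
tool_pos: [0.5555, -0.1637, 0.2096]
eef_rot: [1.0, -0.008, -0.0, 0.0]
contact_force: [0.7, -0.3, 0.3]
opening: 0.006
finger_force: 0.0
```

>>> step_arm --motion '[{"dx": 0.27,"dy": -0.31,"dz": 0,"wx": 0,"wy": 0,"wz": 0,"claw": 0},{"dx": 0.54,"dy": -0.62,"dz": 0,"wx": 0,"wy": 0,"wz": 0,"claw": 0},{"dx": 0.81,"dy": -0.93,"dz": 0,"wx": 0,"wy": 0,"wz": 0,"claw": 0}]'

```text
clock: 2.3
tool_pos: [0.6215, -0.0904, 0.2096]
eef_rot: [1.0, -0.008, -0.0, 0.0]
contact_force: [-0.2, 0.3, -0.1]
opening: 0.007
finger_force: 0.0
```

>>> step_arm --motion '[{"dx": 0,"dy": -0.03,"dz": 0.31,"wx": 0,"wy": 0,"wz": 0,"claw": 0},{"dx": 0,"dy": -0.06,"dz": 0.62,"wx": 0,"wy": 0,"wz": 0,"claw": 0},{"dx": 0,"dy": -0.06,"dz": 0.93,"wx": 0,"wy": 0,"wz": 0,"claw": 0}]'

```text
clock: 2.6
tool_pos: [0.621, -0.0858, 0.1344]
eef_rot: [1.0, -0.007, 0.0, -0.0]
contact_force: [0.4, -0.6, 0.1]
opening: 0.002
finger_force: 0.0
```

>>> step_arm --motion '[{"dx": 0,"dy": 0,"dz": 0.31,"wx": 0,"wy": 0,"wz": 0,"claw": 0},{"dx": 0,"dy": 0,"dz": 0.62,"wx": 0,"wy": 0,"wz": 0,"claw": 0},{"dx": 0,"dy": 0,"dz": 0.93,"wx": 0,"wy": 0,"wz": 0,"claw": 0},{"dx": -0.1,"dy": 0,"dz": 0.93,"wx": 0,"wy": 0,"wz": 0,"claw": 0},{"dx": -0.21,"dy": 0,"dz": 0.93,"wx": 0,"wy": 0,"wz": 0,"claw": 0}]'

```text
clock: 3.1
tool_pos: [0.6033, -0.0865, 0.0609]
eef_rot: [1.0, -0.008, -0.0, 0.0]
contact_force: [0.3, -0.2, 1.0]
opening: 0.004
finger_force: 0.0
```

>>> step_arm --motion '[{"dx": -0.108,"dy": -0.016,"dz": 0,"wx": 0,"wy": 0,"wz": -0.028,"claw": 0},{"dx": -0.216,"dy": -0.023,"dz": 0,"wx": 0,"wy": 0,"wz": -0.056,"claw": 0},{"dx": -0.325,"dy": -0.02,"dz": 0,"wx": 0,"wy": 0,"wz": -0.083,"claw": 0},{"dx": -0.433,"dy": -0.007,"dz": 0,"wx": 0,"wy": 0,"wz": -0.111,"claw": 0},{"dx": -0.54,"dy": 0.014,"dz": 0,"wx": 0,"wy": 0,"wz": -0.139,"claw": 0},{"dx": -0.644,"dy": 0.045,"dz": 0,"wx": 0,"wy": 0,"wz": -0.167,"claw": 0},{"dx": -0.746,"dy": 0.085,"dz": 0,"wx": 0,"wy": 0,"wz": -0.194,"claw": 0},{"dx": -0.843,"dy": 0.134,"dz": 0,"wx": 0,"wy": 0,"wz": -0.222,"claw": 0}]'

```text
clock: 3.9
tool_pos: [0.5413, -0.0912, 0.0635]
eef_rot: [0.941, 0.338, 0.006, -0.001]
contact_force: [4.2, 8.8, -0.7]
opening: 0.005
finger_force: 4.6
```

>>> step_arm --motion '[{"dx": -0.108,"dy": -0.016,"dz": 0,"wx": 0,"wy": 0,"wz": -0.028,"claw": 0},{"dx": -0.216,"dy": -0.023,"dz": 0,"wx": 0,"wy": 0,"wz": -0.056,"claw": 0},{"dx": -0.325,"dy": -0.02,"dz": 0,"wx": 0,"wy": 0,"wz": -0.083,"claw": 0},{"dx": -0.433,"dy": -0.007,"dz": 0,"wx": 0,"wy": 0,"wz": -0.111,"claw": 0},{"dx": -0.54,"dy": 0.014,"dz": 0,"wx": 0,"wy": 0,"wz": -0.139,"claw": 0},{"dx": -0.644,"dy": 0.045,"dz": 0,"wx": 0,"wy": 0,"wz": -0.167,"claw": 0},{"dx": -0.644,"dy": 0.045,"dz": 0,"wx": 0,"wy": 0,"wz": -0.167,"claw": 0}]'

```text
clock: 4.6
tool_pos: [0.4984, -0.1309, 0.0627]
eef_rot: [0.823, 0.568, 0.001, 0.0]
contact_force: [0.0, -0.9, -0.1]
opening: 0.007
finger_force: 0.0
```

```bash
cat >> h.py <<'E'
A=np.array([.5793,-.1836])
def post(n='top'):
    p,d,c=snap(n); hsv=cv2.cvtColor(p,cv2.COLOR_RGB2HSV); z=cloud(d,c)
    m=((hsv[...,0]<8)|(hsv[...,0]>172))&(hsv[...,1]>130)&(abs(z[...,2]-.104)<.012)&(np.hypot(z[...,0]-A[0],z[...,1]-A[1])<.13)
    yl=(hsv[...,0]>15)&(hsv[...,0]<35)&(hsv[...,1]>110)&(abs(z[...,2]-.038)<.006)&(abs(np.hypot(z[...,0]-A[0],z[...,1]-A[1])-.1)<.018)
    out=[]
    for mm,zz in((m,.104),(yl,.038)):
        if mm.sum()>3:
            q=ray(c,*np.argwhere(mm).mean(0)[::-1],zz)[:2]-A; out.append((int(mm.sum()),q.round(4),np.degrees(np.arctan2(q[1],q[0])).round(2)))
        else: out.append(None)
    fl=(abs(z[...,2]-.088)<.006)&(hsv[...,1]<60)&(hsv[...,2]>150)&(np.hypot(z[...,0]-A[0],z[...,1]-A[1])<.1)
    if fl.sum()>100: out.append(cv2.minAreaRect(np.array([ray(c,u,v,.088)[:2] for v,u in np.argwhere(fl)],np.float32)))
    return out
E
python3 -c "
from h import *
print(post('top'));print(post('side'));s=get_state();print(s['tool_pos'],s['contact_force'])"
```

```text
[None, (14, array([ 0.0928, -0.0362]), np.float64(-21.3)), ((0.5979534387588501, -0.1908130943775177), (0.13591930270195007, 0.06709417700767517), 69.16887664794922)]
[(18, array([-0.1012,  0.0459]), np.float64(155.61)), None, ((0.5780728459358215, -0.17856816947460175), (0.14048990607261658, 0.11411143839359283), 70.4775390625)]
[ 0.49909889 -0.13216711  0.06233097] [ 0.31519524 -0.40866797 -0.2302782 ]
```

>>> step_arm --motion '[{"dx": -0.054,"dy": -0.009,"dz": 0,"wx": 0,"wy": 0,"wz": -0.014,"claw": 0},{"dx": -0.108,"dy": -0.016,"dz": 0,"wx": 0,"wy": 0,"wz": -0.028,"claw": 0},{"dx": -0.162,"dy": -0.02,"dz": 0,"wx": 0,"wy": 0,"wz": -0.042,"claw": 0},{"dx": -0.216,"dy": -0.023,"dz": 0,"wx": 0,"wy": 0,"wz": -0.056,"claw": 0},{"dx": -0.271,"dy": -0.022,"dz": 0,"wx": 0,"wy": 0,"wz": -0.069,"claw": 0},{"dx": -0.325,"dy": -0.02,"dz": 0,"wx": 0,"wy": 0,"wz": -0.083,"claw": 0},{"dx": -0.379,"dy": -0.015,"dz": 0,"wx": 0,"wy": 0,"wz": -0.097,"claw": 0},{"dx": -0.379,"dy": -0.015,"dz": 0,"wx": 0,"wy": 0,"wz": -0.097,"claw": 0}]'

```text
clock: 5.5
tool_pos: [0.4875, -0.159, 0.0618]
eef_rot: [0.728, 0.686, 0.001, 0.001]
contact_force: [-0.4, 2.6, 2.2]
opening: 0.009
finger_force: 0.9
```

```bash
python3 -c "
from h import *
print(post('top'));print(post('side'))
snap('top','top3');im=cv2.imread('pics/top3.png');cv2.imwrite('pics/crop3.png',cv2.resize(im[140:290,320:480],None,fx=3.7,fy=3.7,interpolation=2))"
```

```text
[None, (13, array([ 0.0981, -0.0059]), np.float64(-3.42)), ((0.5813676118850708, -0.1839534342288971), (0.13476625084877014, 0.1054714173078537), 88.2400131225586)]
[(11, array([-0.11  ,  0.0277]), np.float64(165.85)), (10, array([ 0.0996, -0.0106]), np.float64(-6.07)), ((0.5773057341575623, -0.18089713156223297), (0.14856648445129395, 0.11018297076225281), 86.35869598388672)]
```

View pics/crop3.png

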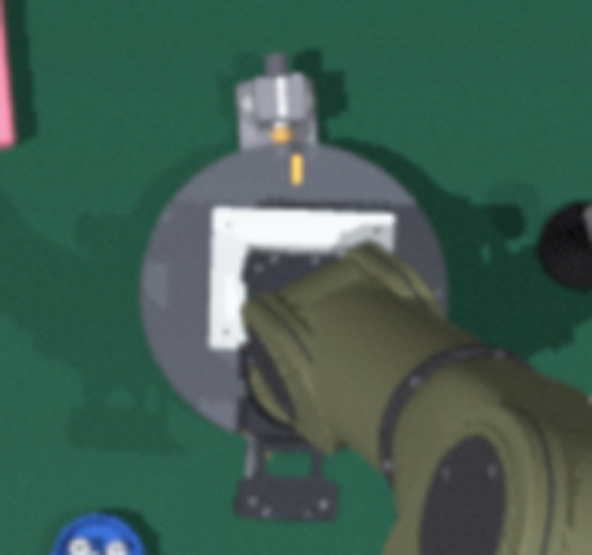

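>>> step_arm --motion '[{"dx": -0.02,"dy": -0.004,"dz": 0,"wx": 0,"wy": 0,"wz": -0.006,"claw": 0},{"dx": -0.04,"dy": -0.007,"dz": 0,"wx": 0,"wy": 0,"wz": -0.011,"claw": 0},{"dx": -0.06,"dy": -0.01,"dz": 0,"wx": 0,"wy": 0,"wz": -0.017,"claw": 0},{"dx": -0.08,"dy": -0.013,"dz": 0,"wx": 0,"wy": 0,"wz": -0.022,"claw": 0},{"dx": -0.08,"dy": -0.013,"dz": 0,"wx": 0,"wy": 0,"wz": -0.022,"claw": 0},{"dx": -0.08,"dy": -0.013,"dz": 0,"wx": 0,"wy": 0,"wz": -0.022,"claw": 0}]'

```text
clock: 6.25
tool_pos: [0.4851, -0.1668, 0.0607]
eef_rot: [0.704, 0.71, -0.001, 0.0]
contact_force: [0.6, -0.4, -0.3]
opening: 0.002
finger_force: 0.0
```

```bash
python3 -c "
from h import *
print(post('top'))
p,d,c=snap('top');h=cv2.cvtColor(p,cv2.COLOR_RGB2HSV)
w=h[171:182,388:404]; m=(w[...,0]>8)&(w[...,0]<35)&(w[...,1]>90); uv=np.argwhere(m).mean(0)[::-1]+[388,171]
for z in(.032,.038):
  q=ray(c,*uv,z)[:2]-A;print(uv,m.sum(),q,np.degrees(np.arctan2(q[1],q[0])))"
```

```text
[None, (15, array([0.1012, 0.0028]), np.float64(1.59)), ((0.5796933174133301, -0.1837674379348755), (0.1062634065747261, 0.1363183856010437), 2.1312503814697266)]
[396. 178.] 14 [0.12153769 0.00292208] 1.3772729283068033
[396. 178.] 14 [0.12001474 0.00369629] 1.7640736939638462
```

Plunger seated: the yellow line reads 1.6° against the ball's 1.4–1.8°, and contact force is zero. I'll back off the post, go up, and measure again.

>>> step_arm --motion '[{"dx": 0.2,"dy": 0,"dz": 0,"wx": 0,"wy": 0,"wz": 0,"claw": 0},{"dx": 0.5,"dy": 0,"dz": -0.1,"wx": 0,"wy": 0,"wz": 0.04,"claw": 0},{"dx": 0.9,"dy": 0,"dz": -0.5,"wx": 0,"wy": 0,"wz": 0.08,"claw": 0},{"dx": 1,"dy": 0,"dz": -1,"wx": 0,"wy": 0,"wz": 0.12,"claw": 50}]'

```text
clock: 6.75
tool_pos: [0.4837, -0.0814, 0.1409]
eef_rot: [0.824, 0.566, -0.0, -0.002]
contact_force: [0.6, -1.2, 0.1]
opening: 0.07
finger_force: 0.0
```

Run:
```python
from h import *
print(post('top'))
p,d,c=snap('top');P=cloud(d,c);z=P[...,2];h=cv2.cvtColor(p,cv2.COLOR_RGB2HSV)
B=np.zeros((480,640),bool);B[195:275,235:305]=1
m=B&(h[...,2]<75)&(z>.055)&(z<.085)
n,l,st,ce=cv2.connectedComponentsWithStats(m.astype(np.uint8)); k=1+np.argmax(st[1:,4]); m=l==k
pts=np.array([ray(c,u,v,.072)[:2] for v,u in np.argwhere(m)],np.float32)
print('handle',ce[k],st[k],cv2.minAreaRect(pts),pts.mean(0),np.median(z[m]))
m=B&(h[...,1]<60)&(abs(z-.034)<.01)&(h[...,2]>110)
pts=np.array([ray(c,u,v,.034)[:2] for v,u in np.argwhere(m)],np.float32); print('cover',cv2.minAreaRect(pts))
s=get_state();print(s['tool_pos'],s['eef_rot'])
```

```text
[None, (15, array([0.1024, 0.0031]), np.float64(1.76)), ((0.5796394348144531, -0.18401294946670532), (0.10628797858953476, 0.1354793757200241), 1.978911280632019)]
handle [264.7972973  236.81081081] [263 222   6  31  74] ((0.5283646583557129, 0.2005065530538559), (0.08661474287509918, 0.008742298930883408), 6.046712398529053) [0.5288155  0.20107308] 0.07058803452715501
cover ((0.5305622220039368, 0.2021203488111496), (0.13814739882946014, 0.10819007456302643), 5.364221572875977)
[ 0.48794025 -0.08327852  0.14489478] [0.82410039 0.56642797 0.003546   0.00230693]
```

>>> step_arm --motion '[{"dx": 0.33,"dy": 0,"dz": -0.1,"wx": 0,"wy": 0,"wz": 0.04,"claw": 50},{"dx": 0.67,"dy": 0,"dz": -0.1,"wx": 0,"wy": 0,"wz": 0.08,"claw": 50},{"dx": 1,"dy": 0,"dz": -0.1,"wx": 0,"wy": 0,"wz": 0.12,"claw": 50}]'

```text
clock: 7.15
tool_pos: [0.5137, -0.0111, 0.1487]
eef_rot: [0.917, 0.399, -0.0, 0.0]
contact_force: [-0.1, -0.1, -0.7]
opening: 0.434
finger_force: 0.0
```

>>> step_arm --motion '[{"dx": 0.24,"dy": -0.22,"dz": 0,"wx": 0,"wy": 0,"wz": 0.04,"claw": 50},{"dx": 0.48,"dy": -0.45,"dz": 0,"wx": 0,"wy": 0,"wz": 0.08,"claw": 50},{"dx": 0.73,"dy": -0.68,"dz": 0,"wx": 0,"wy": 0,"wz": 0.12,"claw": 50}]'

```text
clock: 7.45
tool_pos: [0.5127, 0.0689, 0.1483]
eef_rot: [0.975, 0.22, -0.001, 0.0]
contact_force: [0.3, 0.9, -0.4]
opening: 0.567
finger_force: 0.0
```

>>> step_arm --motion '[{"dx": 0.14,"dy": -0.3,"dz": 0,"wx": 0,"wy": 0,"wz": 0.04,"claw": 50},{"dx": 0.29,"dy": -0.6,"dz": 0,"wx": 0,"wy": 0,"wz": 0.08,"claw": 50},{"dx": 0.43,"dy": -0.9,"dz": 0,"wx": 0,"wy": 0,"wz": 0.112,"claw": 50},{"dx": 0.43,"dy": -0.9,"dz": 0,"wx": 0,"wy": 0,"wz": 0.112,"claw": 50}]'

```text
clock: 7.85
tool_pos: [0.5124, 0.1531, 0.1483]
eef_rot: [0.999, 0.052, 0.0, -0.001]
contact_force: [-0.5, 0.2, -1.2]
opening: 0.566
finger_force: 0.0
```

```bash
cat >> h.py <<'E'
def go(x,y,z,yaw):
    s=get_state(); r=R.from_quat(s['eef_rot']); M=r.as_matrix()
    t=R.from_euler('z',yaw,degrees=True)*R.from_quat([1,0,0,0])
    print('pos',s['tool_pos'].round(4),'F',np.round(s['contact_force'],1),'d',(M.T@(np.array([x,y,z])-s['tool_pos'])/.08).round(3),'w',((r.inv()*t).as_rotvec()/np.pi).round(4))
E
python3 -c "
from h import *
go(.530,.202,.048,5.7)"
```

```text
pos [0.5124 0.1531 0.1483] F [-0.5  0.2 -1.2] d [ 0.282 -0.583  1.255] w [-0.0006 -0.0001  0.0012]
```

>>> step_arm --motion '[{"dx": 0.14,"dy": -0.29,"dz": 0,"wx": 0,"wy": 0,"wz": 0,"claw": 50},{"dx": 0.28,"dy": -0.58,"dz": 0,"wx": 0,"wy": 0,"wz": 0,"claw": 50},{"dx": 0.28,"dy": -0.58,"dz": 0.3,"wx": 0,"wy": 0,"wz": 0,"claw": 50},{"dx": 0.28,"dy": -0.58,"dz": 0.6,"wx": 0,"wy": 0,"wz": 0,"claw": 50},{"dx": 0.28,"dy": -0.58,"dz": 0.9,"wx": 0,"wy": 0,"wz": 0,"claw": 50}]'

```text
clock: 8.35
tool_pos: [0.5308, 0.195, 0.0757]
eef_rot: [0.999, 0.049, -0.0, 0.001]
contact_force: [0.1, -0.8, -1.1]
opening: 0.571
finger_force: 0.0
```

>>> step_arm --motion '[{"dx": 0,"dy": 0,"dz": 0.18,"wx": 0,"wy": 0,"wz": 0,"claw": 50},{"dx": 0,"dy": 0,"dz": 0.35,"wx": 0,"wy": 0,"wz": 0,"claw": 50},{"dx": 0,"dy": 0,"dz": 0.35,"wx": 0,"wy": 0,"wz": 0,"claw": 50}]'

```text
clock: 8.65
tool_pos: [0.5297, 0.1958, 0.0474]
eef_rot: [0.999, 0.049, -0.001, 0.001]
contact_force: [-1.1, 0.9, 0.4]
opening: 0.564
finger_force: 0.0
```

```bash
python3 -c "
from h import *
go(.530,.202,.048,5.7)
p,d,c=snap('side','side4');cv2.imwrite('pics/crop4.png',cv2.resize(p[180:340,200:400,::-1],None,fx=3.5,fy=3.5,interpolation=2))"
```

```text
pos [0.5297 0.1958 0.0474] F [-1.1  0.9  0.4] d [ 0.011 -0.076 -0.008] w [ 0.0004  0.0009 -0.0007]
```

View pics/crop4.png

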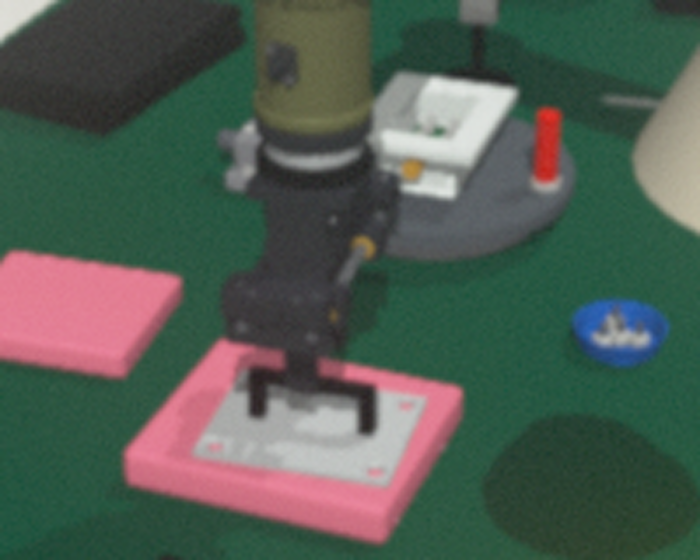

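The crop shows the fingers straddling the bar near its middle, at ~(302,370); the bar runs (255–375, 375). The post is at (545,150), facing the robot. Centring 6 mm, then gripping.

>>> step_arm --motion '[{"dx": 0,"dy": -0.076,"dz": 0,"wx": 0,"wy": 0,"wz": 0,"claw": 50},{"dx": 0,"dy": -0.076,"dz": 0,"wx": 0,"wy": 0,"wz": 0,"claw": 0},{"dx": 0,"dy": -0.076,"dz": 0,"wx": 0,"wy": 0,"wz": 0,"claw": 0},{"dx": 0,"dy": -0.076,"dz": 0,"wx": 0,"wy": 0,"wz": 0,"claw": 0},{"dx": 0,"dy": -0.076,"dz": 0,"wx": 0,"wy": 0,"wz": 0,"claw": 0},{"dx": 0,"dy": -0.076,"dz": 0,"wx": 0,"wy": 0,"wz": 0,"claw": 0},{"dx": 0,"dy": -0.076,"dz": 0,"wx": 0,"wy": 0,"wz": 0,"claw": 0}]' --force 35

```text
clock: 9.4
tool_pos: [0.53, 0.2029, 0.0489]
eef_rot: [0.999, 0.048, 0.0, 0.0]
contact_force: [0.7, 1.2, -0.1]
opening: 0.052
finger_force: 0.0
```

```bash
python3 -c "
from h import *
go(.530,.202,.048,5.7);s=get_state();print(s['opening']*88,s['finger_force'])"
```

```text
pos [0.53   0.2029 0.0489] F [ 0.7  1.2 -0.1] d [-0.001  0.011  0.012] w [ 0.     -0.     -0.0008]
4.542145264899737 0.0
```

```bash
python3 -c "
from h import *
p,d,c=snap('side');a=cv2.resize(p[260:335,230:340,::-1],None,fx=5,fy=5,interpolation=2)
q,d,c2=snap('top');b=cv2.resize(q[185:285,225:315,::-1],None,fx=3.75,fy=3.75,interpolation=2)
s=get_state();print(proj(c2,s['tool_pos']+[0,0,.019]),proj(c,s['tool_pos']+[0,0,.019]),s['opening'])
cv2.imwrite('pics/c5.png',cv2.hconcat([cv2.resize(a,(450,375)),cv2.resize(b,(337,375))]))"
```

```text
[264.33594572 236.60089349] [288.38205303 289.24531188] 0.006338483790567291
```

View pics/c5.png

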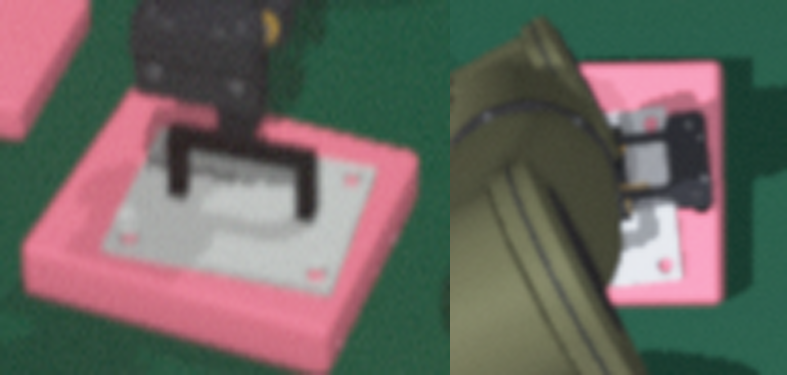

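The two views disagree with a miss: the grasp point projects onto the bar in both of them (side crop ~(239,146)), yet the fingers are shut. I'll check the depth around the bar.

```bash
python3 -c "
from h import *
np.set_printoptions(linewidth=200,suppress=True)
s=get_state();print(s['tool_pos'],s['opening'],s['finger_force'],s['contact_force'])
p,d,c=snap('side');P=cloud(d,c)
for v in range(270,306,2):
  print(v,[(int(p[v,u].mean()),)+tuple((P[v,u]*1000).round().astype(int)) for u in (279,284,288,292,297)])
"
```

```text
[0.52995673 0.20294906 0.04888099] 0.006338483790567291 0.0 [ 0.14657091 -0.34251606  0.27736075]
270 [(57, np.int64(515), np.int64(290), np.int64(173)), (58, np.int64(503), np.int64(291), np.int64(177)), (58, np.int64(495), np.int64(289), np.int64(177)), (55, np.int64(485), np.int64(290), np.int64(180)), (52, np.int64(582), np.int64(15), np.int64(3))]
272 [(58, np.int64(515), np.int64(291), np.int64(169)), (61, np.int64(504), np.int64(289), np.int64(170)), (59, np.int64(495), np.int64(289), np.int64(172)), (53, np.int64(486), np.int64(287), np.int64(173)), (54, np.int64(577), np.int64(28), np.int64(5))]
274 [(55, np.int64(516), np.int64(288), np.int64(162)), (57, np.int64(507), np.int64(282), np.int64(161)), (58, np.int64(494), np.int64(291), np.int64(168)), (55, np.int64(486), np.int64(287), np.int64(168)), (54, np.int64(576), np.int64(32), np.int64(2))]
276 [(58, np.int64(517), np.int64(287), np.int64(156)), (62, np.int64(505), np.int64(287), np.int64(158)), (75, np.int64(496), np.int64(286), np.int64(160)), (55, np.int64(487), np.int64(284), np.int64(161)), (52, np.int64(573), np
[... 2936 characters left out ...]
.int64(201), np.int64(33)), (195, np.int64(532), np.int64(201), np.int64(35)), (192, np.int64(522), np.int64(199), np.int64(37)), (192, np.int64(511), np.int64(195), np.int64(37))]
302 [(177, np.int64(549), np.int64(215), np.int64(35)), (185, np.int64(538), np.int64(213), np.int64(36)), (186, np.int64(530), np.int64(207), np.int64(34)), (193, np.int64(520), np.int64(205), np.int64(35)), (194, np.int64(509), np.int64(200), np.int64(35))]
304 [(171, np.int64(546), np.int64(224), np.int64(35)), (168, np.int64(534), np.int64(222), np.int64(37)), (174, np.int64(526), np.int64(216), np.int64(35)), (179, np.int64(518), np.int64(211), np.int64(34)), (176, np.int64(506), np.int64(208), np.int64(35))]
```

The depth data settle it. The finger's near face ends at z≈0.08 (y≈0.217), above the bar (z≈0.072), and the gripper body starts at ≈0.145. So the reported TCP z reads about 30 mm too low, and x and y agree. I'll open, go down about 30 mm, and check by depth.

>>> step_arm --motion '[{"dx": 0,"dy": 0,"dz": 0,"wx": 0,"wy": 0,"wz": 0,"claw": 50},{"dx": 0,"dy": 0,"dz": 0,"wx": 0,"wy": 0,"wz": 0,"claw": 50},{"dx": 0,"dy": 0,"dz": 0,"wx": 0,"wy": 0,"wz": 0,"claw": 50},{"dx": 0,"dy": 0,"dz": 0,"wx": 0,"wy": 0,"wz": 0,"claw": 50},{"dx": 0,"dy": 0,"dz": 0,"wx": 0,"wy": 0,"wz": 0,"claw": 50},{"dx": 0,"dy": 0,"dz": 0.1,"wx": 0,"wy": 0,"wz": 0,"claw": 50},{"dx": 0,"dy": 0,"dz": 0.2,"wx": 0,"wy": 0,"wz": 0,"claw": 50},{"dx": 0,"dy": 0,"dz": 0.2,"wx": 0,"wy": 0,"wz": 0,"claw": 50}]'

```text
clock: 10.35
tool_pos: [0.5289, 0.2026, 0.0314]
eef_rot: [0.999, 0.049, -0.001, 0.001]
contact_force: [-0.6, -1.0, -0.7]
opening: 0.566
finger_force: 0.0
```

```bash
python3 -c "
from h import *
s=get_state();print(s['tool_pos'],s['opening'],s['contact_force'])
p,d,c=snap('side');P=cloud(d,c)
Q=P[250:310,265:310]; m=(abs(Q[...,0]-.53)<.03)&(Q[...,1]>.212)&(Q[...,1]<.30)&(Q[...,2]>.042)
for v in range(0,60,2):
  r=Q[v][m[v]]
  if len(r): print(250+v,len(r),r.mean(0).round(3),r[:,1].min().round(3),r[:,1].max().round(3))
cv2.imwrite('pics/c6.png',cv2.resize(p[230:335,230:370,::-1],None,fx=5,fy=5,interpolation=2))
"
```

```text
[0.52892697 0.20263406 0.03142736] 0.5664159261130527 [-0.56398682 -0.98312789 -0.68342712]
250 20 [0.521 0.239 0.195] 0.227 0.247
252 20 [0.521 0.239 0.19 ] 0.214 0.245
254 21 [0.52  0.239 0.185] 0.221 0.246
256 22 [0.521 0.239 0.18 ] 0.219 0.245
258 23 [0.52  0.238 0.174] 0.217 0.245
260 24 [0.522 0.238 0.169] 0.214 0.248
262 23 [0.522 0.244 0.167] 0.22 0.254
264 22 [0.526 0.251 0.165] 0.243 0.266
266 30 [0.526 0.262 0.165] 0.212 0.28
268 28 [0.523 0.271 0.166] 0.232 0.289
270 24 [0.524 0.284 0.168] 0.274 0.292
272 22 [0.522 0.292 0.168] 0.285 0.299
274 21 [0.523 0.295 0.164] 0.288 0.298
276 21 [0.523 0.294 0.159] 0.291 0.298
278 22 [0.523 0.292 0.152] 0.286 0.297
280 21 [0.526 0.288 0.144] 0.283 0.294
282 22 [0.525 0.287 0.139] 0.282 0.29
284 22 [0.525 0.287 0.134] 0.285 0.29
286 16 [0.519 0.286 0.129] 0.281 0.291
288 8 [0.524 0.255 0.104] 0.214 0.288
290 10 [0.522 0.239 0.09 ] 0.224 0.247
292 10 [0.522 0.239 0.084] 0.227 0.244
294 10 [0.523 0.238 0.078] 0.225 0.242
296 10 [0.523 0.238 0.072] 0.229 0.244
298 10 [0.523 0.237 0.066] 0.23 0.242
```

View pics/c6.png

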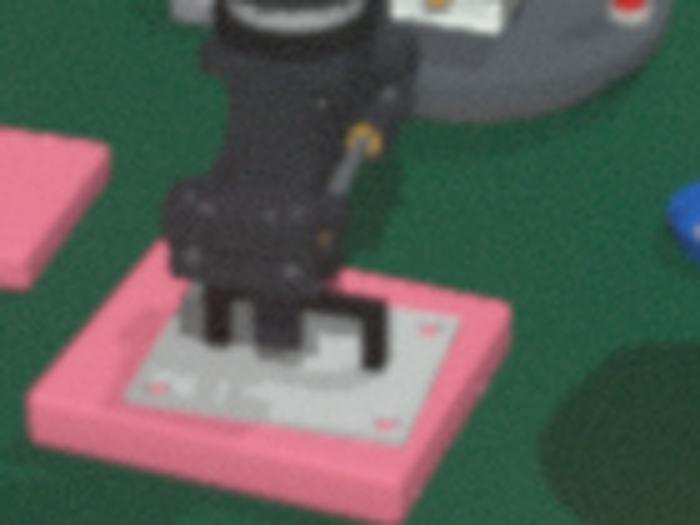

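Finger now beside the bar (crop ~(278,330)), tip at z≈0.063 by depth. It needs to go another 15 mm down before closing.

>>> step_arm --motion '[{"dx": 0,"dy": 0,"dz": 0.09,"wx": 0,"wy": 0,"wz": 0,"claw": 50},{"dx": 0,"dy": 0,"dz": 0.18,"wx": 0,"wy": 0,"wz": 0,"claw": 50},{"dx": 0,"dy": 0,"dz": 0.18,"wx": 0,"wy": 0,"wz": 0,"claw": 0},{"dx": 0,"dy": 0,"dz": 0.18,"wx": 0,"wy": 0,"wz": 0,"claw": 0},{"dx": 0,"dy": 0,"dz": 0.18,"wx": 0,"wy": 0,"wz": 0,"claw": 0},{"dx": 0,"dy": 0,"dz": 0.18,"wx": 0,"wy": 0,"wz": 0,"claw": 0},{"dx": 0,"dy": 0,"dz": 0.18,"wx": 0,"wy": 0,"wz": 0,"claw": 0},{"dx": 0,"dy": 0,"dz": 0.18,"wx": 0,"wy": 0,"wz": 0,"claw": 0}]' --force 35

```text
clock: 11.2
tool_pos: [0.5301, 0.203, 0.0187]
eef_rot: [0.999, 0.049, 0.0, -0.0]
contact_force: [-0.5, 0.3, 1.3]
opening: 0.122
finger_force: 35.0
```

>>> step_arm --motion '[{"dx": 0,"dy": 0,"dz": 0,"wx": 0,"wy": 0,"wz": 0,"claw": 0},{"dx": 0,"dy": 0,"dz": 0,"wx": 0,"wy": 0,"wz": 0,"claw": 0}]'

```text
clock: 11.4
tool_pos: [0.5302, 0.203, 0.0187]
eef_rot: [0.999, 0.049, 0.0, -0.0]
contact_force: [0.6, -0.3, 2.3]
opening: 0.124
finger_force: 35.0
```

>>> step_arm --motion '[{"dx": 0,"dy": 0,"dz": -0.1,"wx": 0,"wy": 0,"wz": 0,"claw": 0},{"dx": 0,"dy": 0,"dz": -0.3,"wx": 0,"wy": 0,"wz": 0,"claw": 0},{"dx": 0,"dy": 0,"dz": -0.55,"wx": 0,"wy": 0,"wz": 0,"claw": 0},{"dx": 0,"dy": 0,"dz": -0.8,"wx": 0,"wy": 0,"wz": 0,"claw": 0},{"dx": 0,"dy": 0,"dz": -1,"wx": 0,"wy": 0,"wz": 0,"claw": 0}]'

```text
clock: 11.9
tool_pos: [0.5297, 0.2029, 0.0996]
eef_rot: [0.999, 0.049, -0.0, 0.0]
contact_force: [0.5, -0.2, -2.8]
opening: 0.124
finger_force: 35.0
```

>>> step_arm --motion '[{"dx": 0,"dy": 0,"dz": -0.2,"wx": 0,"wy": 0,"wz": 0,"claw": 0},{"dx": 0,"dy": 0,"dz": -0.4,"wx": 0,"wy": 0,"wz": 0,"claw": 0},{"dx": 0,"dy": 0,"dz": -0.4,"wx": 0,"wy": 0,"wz": 0,"claw": 0}]'

```text
clock: 12.2
tool_pos: [0.531, 0.2034, 0.1323]
eef_rot: [0.999, 0.049, 0.002, -0.001]
contact_force: [0.4, -0.3, -4.0]
opening: 0.126
finger_force: 35.0
```

```bash
cat >> h.py <<'E'
def plane(n,xc,yc,z0,tol=.02,rad=.1):
    p,d,c=snap(n);P=cloud(d,c);h=cv2.cvtColor(p,cv2.COLOR_RGB2HSV)
    m=(abs(P[...,2]-z0)<tol)&(np.hypot(P[...,0]-xc,P[...,1]-yc)<rad)&(h[...,1]<70)&(h[...,2]>100)
    Q=P[m]; 
    for _ in range(4):
        a,*_r=np.linalg.lstsq(np.c_[Q[:,:2]-[xc,yc],np.ones(len(Q))],Q[:,2],rcond=None); r=Q[:,2]-np.c_[Q[:,:2]-[xc,yc],np.ones(len(Q))]@a; Q=Q[abs(r)<max(.003,2*r.std())]
    print(n,'plane slope/z',a.round(4),len(Q)); return p,P,c,m
E
python3 -c "
from h import *
s=get_state();print({k:np.round(s[k],3) for k in('tool_pos','opening','contact_force','finger_force')})
plane('side',.53,.202,.142)
go(.5793,-.1836,.13,91.8)"
```

```text
{'tool_pos': array([0.531, 0.203, 0.132]), 'opening': np.float64(0.126), 'contact_force': array([ 0.388, -0.253, -3.986]), 'finger_force': np.float64(35.0)}
side plane slope/z [-0.001  -0.0005  0.1488] 1047
pos [0.5303 0.2032 0.1312] F [ 0.  -0.1 -2.9] d [0.141 4.872 0.013] w [ 2.000e-04 -5.000e-04 -4.791e-01]
```

>>> step_arm --motion '[{"dx": 0,"dy": 0.2,"dz": 0,"wx": 0,"wy": 0,"wz": -0.02,"claw": 0},{"dx": 0,"dy": 0.45,"dz": 0,"wx": 0,"wy": 0,"wz": -0.05,"claw": 0},{"dx": 0,"dy": 0.72,"dz": 0,"wx": 0,"wy": 0,"wz": -0.085,"claw": 0},{"dx": 0,"dy": 1,"dz": 0,"wx": 0,"wy": 0,"wz": -0.12,"claw": 0}]'

```text
clock: 12.65
tool_pos: [0.5367, 0.1226, 0.1293]
eef_rot: [0.971, 0.237, -0.001, 0.0]
contact_force: [0.6, -0.6, -3.1]
opening: 0.118
finger_force: 35.0
```

>>> step_arm --motion '[{"dx": -0.09,"dy": 0.24,"dz": 0,"wx": 0,"wy": 0,"wz": -0.03,"claw": 0},{"dx": -0.17,"dy": 0.47,"dz": 0,"wx": 0,"wy": 0,"wz": -0.06,"claw": 0},{"dx": -0.26,"dy": 0.71,"dz": 0,"wx": 0,"wy": 0,"wz": -0.09,"claw": 0},{"dx": -0.35,"dy": 0.95,"dz": 0,"wx": 0,"wy": 0,"wz": -0.12,"claw": 0}]'

```text
clock: 13.05
tool_pos: [0.5465, 0.042, 0.1293]
eef_rot: [0.91, 0.415, -0.001, -0.0]
contact_force: [0.2, 0.3, -3.4]
opening: 0.125
finger_force: 35.0
```

>>> step_arm --motion '[{"dx": -0.17,"dy": 0.19,"dz": 0,"wx": 0,"wy": 0,"wz": -0.03,"claw": 0},{"dx": -0.33,"dy": 0.38,"dz": 0,"wx": 0,"wy": 0,"wz": -0.06,"claw": 0},{"dx": -0.5,"dy": 0.56,"dz": 0,"wx": 0,"wy": 0,"wz": -0.09,"claw": 0},{"dx": -0.67,"dy": 0.75,"dz": 0,"wx": 0,"wy": 0,"wz": -0.12,"claw": 0}]'

```text
clock: 13.45
tool_pos: [0.5562, -0.0377, 0.1292]
eef_rot: [0.816, 0.578, -0.001, -0.001]
contact_force: [0.7, -0.9, -2.9]
opening: 0.127
finger_force: 35.0
```

>>> step_arm --motion '[{"dx": -0.22,"dy": 0.11,"dz": 0,"wx": 0,"wy": 0,"wz": -0.03,"claw": 0},{"dx": -0.45,"dy": 0.23,"dz": 0,"wx": 0,"wy": 0,"wz": -0.06,"claw": 0},{"dx": -0.67,"dy": 0.34,"dz": 0,"wx": 0,"wy": 0,"wz": -0.09,"claw": 0},{"dx": -0.9,"dy": 0.45,"dz": 0,"wx": 0,"wy": 0,"wz": -0.12,"claw": 0}]'

```text
clock: 13.85
tool_pos: [0.566, -0.1175, 0.1291]
eef_rot: [0.693, 0.721, -0.001, -0.001]
contact_force: [0.2, 0.1, -3.5]
opening: 0.124
finger_force: 35.0
```

>>> step_arm --motion '[{"dx": -0.25,"dy": 0.03,"dz": 0,"wx": 0,"wy": 0,"wz": 0,"claw": 0},{"dx": -0.5,"dy": 0.06,"dz": 0,"wx": 0,"wy": 0,"wz": 0,"claw": 0},{"dx": -0.7,"dy": 0.09,"dz": 0,"wx": 0,"wy": 0,"wz": 0,"claw": 0},{"dx": -0.84,"dy": 0.11,"dz": 0,"wx": 0,"wy": 0,"wz": 0,"claw": 0},{"dx": -0.84,"dy": 0.11,"dz": 0,"wx": 0,"wy": 0,"wz": 0,"claw": 0},{"dx": -0.84,"dy": 0.11,"dz": 0,"wx": 0,"wy": 0,"wz": 0,"claw": 0}]'

```text
clock: 14.45
tool_pos: [0.5777, -0.1826, 0.13]
eef_rot: [0.695, 0.719, 0.0, -0.001]
contact_force: [-0.3, 0.7, -2.0]
opening: 0.128
finger_force: 35.0
```

Run:
```python
from h import *
go(.5793,-.1836,.13,91.8)
p,P,c,m=plane('side',.579,-.184,.149)
t,T,ct,mt=plane('top',.579,-.184,.149)
a=cv2.resize(p[180:270,270:380],(400,327),interpolation=2);b=cv2.resize(t[150:270,330:470],(382,327),interpolation=2)
cv2.imwrite('pics/c7.png',cv2.hconcat([a,b])[:,:,::-1])
for n,cc in(('side',c),('top',ct)):
    print(n,proj(cc,[.5793,-.1836,.145]),proj(cc,[.5793,-.1836,.088]))
```

```text
pos [ 0.5777 -0.1826  0.13  ] F [-0.3  0.7 -2. ] d [-0.013  0.02  -0.   ] w [-0.0003 -0.0004  0.0011]
side plane slope/z [-0.0052  0.0014  0.1466] 563
top plane slope/z [-0.0064  0.0014  0.1446] 688
side [323.42715198 194.38785507] [323.04171467 212.33637449]
top [403.73834421 211.57852047] [400.98087412 215.32980945]
```

View pics/c7.png

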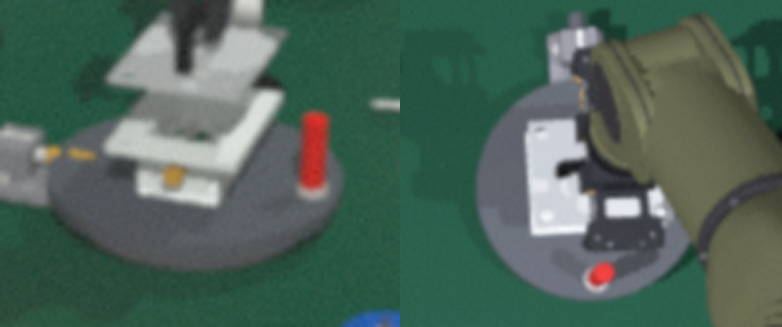

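The cover hangs level (side crop ~(195,55); slopes under 0.007) over the chamber, and the yellow line faces the plunger (75,153). The post is free. I'll measure the cover's visible edges from the top view, then lower it.

```bash
cat >> h.py <<'E'
def edges(n,zt,yaw0=1.8,dump=False):
    # cover edges at top-face height zt: gray-level subpixel along scan lines; frame rotated by yaw0
    p,d,c=snap(n); g=cv2.GaussianBlur(cv2.cvtColor(p,cv2.COLOR_RGB2GRAY),(0,0),.7).astype(np.float32); h=cv2.cvtColor(p,cv2.COLOR_RGB2HSV)
    a=np.radians(yaw0); Rz=np.array([[np.cos(a),-np.sin(a)],[np.sin(a),np.cos(a)]])
    def scan(fix,axis,lo,hi):
        t=np.arange(lo,hi,.0005); L=np.zeros((len(t),3)); L[:,axis]=t; L[:,1-axis]=fix; L[:,:2]=L[:,:2]@Rz.T+A; L[:,2]=zt
        uv=proj(c,L).astype(np.float32); v=cv2.remap(g,uv[None,:,0],uv[None,:,1],1)[0]
        k=np.abs(np.gradient(v)); i=k.argmax(); w=slice(max(i-6,0),i+7); return (t[w]*k[w]).sum()/k[w].sum(),k[i]
    out={}
    for nm,axis,s,fixes,half in(('+y',1,1,np.arange(-.04,.041,.005),.068),('+x',0,1,np.arange(-.06,.061,.005),.053),('-x',0,-1,np.arange(-.06,.061,.005),.053)):
        e=[(f,)+scan(f,axis,*(sorted((s*(half-.015),s*(half+.015))))) for f in fixes]
        out[nm]=np.array(e)
    return out
E
python3 - <<'E'
from h import *
np.set_printoptions(suppress=True,linewidth=180,precision=4)
for n in('top','side'):
    o=edges(n,.146)
    for k,e in o.items(): print(n,k,'\n',(e*[1000,1000,10]).round(1).T)
E
```

```text
top +y 
 [[-40.  -35.  -30.  -25.  -20.  -15.  -10.   -5.   -0.    5.   10.   15.   20.   25.   30.   35.   40. ]
 [ 73.5  73.8  74.7  74.7  74.4  74.   73.7  74.5  73.2  73.1  75.   75.1  74.   74.5  73.9  74.6  73. ]
 [ 83.   74.8  75.2  75.3  84.1  87.8  91.2  87.8  82.7  79.1  74.9  74.1  79.1  82.6  84.8  84.7  71.4]]
top +x 
 [[-60.  -55.  -50.  -45.  -40.  -35.  -30.  -25.  -20.  -15.  -10.   -5.   -0.    5.   10.   15.   20.   25.   30.   35.   40.   45.   50.   55.   60. ]
 [ 47.4  65.9  66.5  52.3  66.5  45.8  64.7  66.6  65.5  65.2  41.6  40.7  58.2  57.2  56.7  55.9  56.   51.3  50.7  51.9  51.6  51.2  51.5  51.6  52.7]
 [  2.   10.3   6.   10.1   9.1   5.9   5.6   2.5   9.2   8.9   6.9  10.1  16.2  13.1  16.7  33.5  25.8  39.8  66.2  75.5  78.2  78.7  73.5  69.9  63.2]]
top -x 
 [[-60.  -55.  -50.  -45.  -40.  -35.  -30.  -25.  -20.  -15.  -10.   -5.   -0.    5.   10.   15.   20.   25.   30.   35.   40.   45.   50.   55.   60. ]
 [-43.4 -49.2 -49.8 -48.3 -48.6 -47.6 -48.2 -47.5 -49.6 -50.  -49.7 -48.8 -48.2 -64.  -47.8 -50.1 -61.7 -62.9 -63.5 -62.5 -63.2 -63.2 -62.1 -62.
[... 728 characters left out ...]
1.6  52.8  51.1  52.4  51.5  51.1  51.8  52.3  52.8  50.7  52.9  52.8  50.7]
 [ 32.1  32.7  34.7  41.8  51.   59.7  67.2  64.1  64.6  58.9  57.3  54.3  55.6  57.1  58.4  53.1  50.8  51.6  49.2  51.4  51.8  52.   51.7  51.5  52.3]]
side -x 
 [[-60.  -55.  -50.  -45.  -40.  -35.  -30.  -25.  -20.  -15.  -10.   -5.   -0.    5.   10.   15.   20.   25.   30.   35.   40.   45.   50.   55.   60. ]
 [-58.2 -39.5 -56.9 -54.5 -55.4 -55.8 -57.2 -56.1 -56.5 -57.4 -57.  -56.2 -57.4 -58.2 -56.1 -56.9 -57.  -57.4 -56.2 -57.4 -56.2 -57.8 -66.5 -66.6 -66.2]
 [ 25.4  29.7  30.1  36.2  47.8  57.   59.5  62.7  63.6  58.8  60.5  60.6  61.9  56.5  54.4  53.   57.9  59.4  59.4  58.1  50.4  41.   27.5  35.3  35.8]]
```

x is consistent between cameras and tool (cover −1.8 mm; tool −1.6 mm). In y the flange edge (parallax 5 mm) masks the cover edge. I'll correct x and go lower, where parallax vanishes.

>>> step_arm --motion '[{"dx": -0.01,"dy": 0.02,"dz": 0.1,"wx": 0,"wy": 0,"wz": 0,"claw": 0},{"dx": -0.01,"dy": 0.02,"dz": 0.2,"wx": 0,"wy": 0,"wz": 0,"claw": 0},{"dx": -0.01,"dy": 0.02,"dz": 0.3,"wx": 0,"wy": 0,"wz": 0,"claw": 0},{"dx": -0.01,"dy": 0.02,"dz": 0.4,"wx": 0,"wy": 0,"wz": 0,"claw": 0},{"dx": -0.01,"dy": 0.02,"dz": 0.48,"wx": 0,"wy": 0,"wz": 0,"claw": 0},{"dx": -0.01,"dy": 0.02,"dz": 0.48,"wx": 0,"wy": 0,"wz": 0,"claw": 0},{"dx": -0.01,"dy": 0.02,"dz": 0.48,"wx": 0,"wy": 0,"wz": 0,"claw": 0}]'

```text
clock: 15.35
tool_pos: [0.5798, -0.1843, 0.092]
eef_rot: [0.695, 0.719, -0.0, -0.0]
contact_force: [0.1, 0.4, -2.9]
opening: 0.126
finger_force: 35.0
```

Run:
```python
from h import *
np.set_printoptions(suppress=True,linewidth=180,precision=4)
go(.5793,-.1836,.09,91.8)
p,P,c,m=plane('side',.579,-.184,.106,.012)
t,T,ct,mt=plane('top',.579,-.184,.106,.012)
for n in('top','side'):
    o=edges(n,.106)
    for k,e in o.items(): print(n,k,'\n',(e*[1000,1000,10]).round(1).T[1:])
a=cv2.resize(p[185:240,280:365],(480,311),interpolation=2);b=cv2.resize(t[180:255,365:435],(290,311),interpolation=2)
cv2.imwrite('pics/c8.png',cv2.hconcat([a,b])[:,:,::-1])
```

```text
pos [ 0.5798 -0.1843  0.092 ] F [ 0.1  0.4 -2.9] d [ 0.009 -0.006  0.025] w [-0.     -0.      0.0009]
side plane slope/z [-0.0032 -0.0035  0.1088] 555
top plane slope/z [-0.0027  0.0064  0.1062] 689
top +y 
 [[70.5 69.8 70.2 71.6 70.8 70.3 70.9 70.9 69.8 70.6 70.2 69.4 70.8 71.2 70.5 70.1 70.6]
 [78.8 77.4 73.8 67.  69.7 77.3 86.6 88.3 84.4 80.2 78.6 73.8 69.  69.4 73.8 77.2 80.4]]
top +x 
 [[58.  56.3 47.  57.8 42.2 50.6 64.8 46.  44.7 66.6 39.9 53.5 55.6 66.6 58.4 58.7 53.4 54.  54.1 54.  54.  55.1 53.  55.1 54.1]
 [ 1.7  5.1  6.7  9.3  9.7  6.3  5.1  6.2  8.  10.4 11.9 10.8 19.7  9.8 27.2 30.  23.6 68.5 78.  73.2 67.8 64.3 63.1 63.2 68.6]]
top -x 
 [[-56.4 -48.7 -48.4 -48.2 -44.8 -46.4 -46.5 -46.6 -46.5 -47.  -47.  -45.6 -43.6 -62.  -47.2 -51.1 -55.4 -58.2 -58.2 -57.4 -57.3 -57.  -57.1 -57.6 -57.3]
 [ 39.4  45.   81.2  50.5  22.   68.5 102.7 105.3 103.6 103.9 101.7  74.4  27.7  15.2  39.4  56.2  67.9  72.   78.5  79.7  74.2  71.3  69.5  68.3  73.7]]
side +y 
 [[81.2 81.1 81.1 80.6 81.  81.  81.  81.  80.7 81.  81.4 80.8 81.1 81.3 63.4 81.2 72.1]
 [18.6 26.4 24.5 21.5 29.4 21.7 21.8 22.5 20.4 20.1 20.7 15.  23.  18.2  7.2 10.1 12. ]]
side +x 
 [[55.9 40.8 55.2 39.3 54.6 55.8 54.6 56.2 55.  56.4 54.2 55.  55.5 55.4 55.  54.6 56.3 55.5 55.  54.2 55.  54.2 54.6 54.5 54.9]
 [38.7 42.6 50.2 60.8 60.7 61.8 65.  60.6 63.1 62.6 63.5 64.8 63.  61.2 52.3 54.  52.6 53.7 53.3 53.3 53.5 50.7 50.8 47.6 47.1]]
side -x 
 [[-53.4 -52.5 -53.7 -51.3 -52.6 -64.  -64.6 -65.6 -65.6 -65.8 -65.8 -65.5 -65.8 -65.8 -66.  -65.8 -66.6 -65.5 -66.5 -65.6 -66.6 -65.6 -66.  -65.2 -65.9]
 [ 31.2  39.7  49.4  56.7  51.5  38.2  51.6  60.5  63.4  68.5  67.4  69.2  70.1  69.6  67.9  68.4  72.5  64.2  69.8  65.1  72.   64.7  65.3  68.3  72.7]]
```

View pics/c8.png

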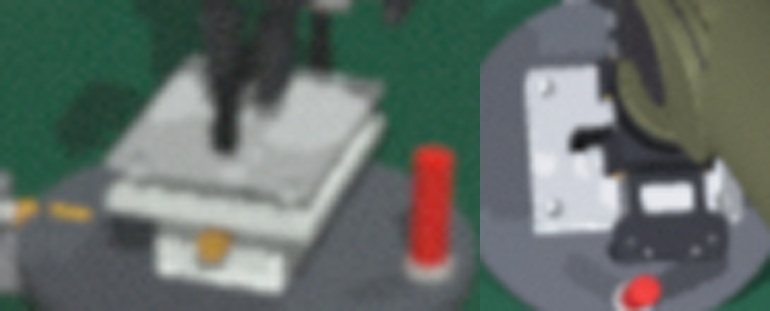

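The side crop shows the cover parallel to and above the flange, post and plunger clear. The top crop shows two of the cover's holes at ~(547,87) and (553,207). I'll use those holes for the y offset.

Run:
```python
from h import *
np.set_printoptions(suppress=True,linewidth=200,precision=1)
a=np.radians(1.8);Rz=np.array([[np.cos(a),-np.sin(a)],[np.sin(a),np.cos(a)]])
for n,zt in(('top',.1068),('side',.1075)):
    ims=[];
    for _ in range(6): p,d,c=snap(n); ims.append(cv2.cvtColor(p,cv2.COLOR_RGB2GRAY).astype(np.float32))
    g=np.mean(ims,0)
    X,Y=np.meshgrid(np.arange(-.056,.0561,.001),np.arange(.040,.0801,.001),indexing='ij')
    L=np.c_[np.c_[X.ravel(),Y.ravel()]@Rz.T+A,np.full(X.size,zt)]; uv=proj(c,L).astype(np.float32).reshape(X.shape+(2,))
    w=cv2.remap(g,uv[...,0],uv[...,1],1)
    if n=='top' : 
      for s in(1,-1):
        i=int(round(s*41+56)); q=w[i-13:i+14,3:30]; dev=np.abs(q-np.median(q)); dev[dev<.25*dev.max()]=0
        xx,yy=np.meshgrid(np.arange(-13,14),np.arange(43,70),indexing='ij')
        for nm,m in(('abs',dev),('bright',np.clip(q-np.median(q)-6,0,None)),('dark',np.clip(np.median(q)-q-6,0,None))):
            m=m*(np.hypot(xx,yy-56)<10); print(n,s,nm,(m*xx).sum()/m.sum(),(m*yy).sum()/m.sum(),m.max())
        print(q[13-10:13+11:2,::2].astype(int))
    print(n,'y profile',np.arange(58,80,1)); print(w[46:67].mean(0)[18:40].astype(int)); print(w[25:35].mean(0)[18:40].astype(int)); print(w[75:85].mean(0)[18:40].astype(int))
```

```text
top 1 abs -1.8538517897666735 54.108887928755834 31.473648
top 1 bright 0.8821204115322436 60.487403588308716 7.1848907
top 1 dark -1.2797859863289083 54.096665226813435 25.473648
[[208 209 209 209 208 207 206 205 205 207 207 205 199 182]
 [209 209 209 207 204 200 196 196 199 204 207 206 201 184]
 [209 209 207 203 197 190 185 185 191 202 206 207 202 186]
 [209 208 206 199 188 176 170 175 187 202 207 208 204 189]
 [209 207 205 196 182 171 172 186 199 209 209 208 204 190]
 [209 208 206 197 182 172 177 198 211 214 209 208 203 190]
 [209 208 207 199 186 178 183 205 215 213 207 207 202 188]
 [209 209 208 204 193 186 188 204 209 208 206 206 199 182]
 [208 208 207 205 198 193 192 201 204 205 205 203 193 174]
 [201 201 201 201 198 195 193 197 200 201 202 198 182 158]
 [189 189 189 190 190 189 188 188 188 189 189 182 164 141]]
top -1 abs -1.739506968897835 54.42654937611949 49.457993
top -1 bright 2.988745926259766 59.62703079152784 4.1713867
top -1 dark -1.7020154873354725 54.39782639807255 43.457993
[[217 216 215 214 213 213 213 215 215 215 214 211 204 188]
 [213 213 213 211 208 204 201 202
[... 562 characters left out ...]
y profile [58 59 60 61 62 63 64 65 66 67 68 69 70 71 72 73 74 75 76 77 78 79]
[215 216 216 217 217 217 217 216 214 208 200 188 167 147 129 118 107 102 101 100 100 100]
[210 210 210 211 211 211 210 210 205 201 193 177 161 146 131 116 109 105 101 100 100 100]
[210 210 210 209 209 209 209 207 203 200 190 177 164 148 131 116 109 103  99  99  99  98]
side y profile [58 59 60 61 62 63 64 65 66 67 68 69 70 71 72 73 74 75 76 77 78 79]
[172 172 172 171 170 169 168 167 165 163 160 157 154 151 147 144 141 138 135 133 131 131]
[168 168 167 167 166 165 164 163 161 158 154 150 146 142 137 133 130 127 125 123 121 121]
[167 167 167 167 166 166 165 164 162 161 159 157 155 152 150 147 145 142 140 138 138 138]
```

The holes centre on y≈56, x≈±41 (within ~1 mm), edges +0.9 mm in x, and the tool reading agrees. I'll lower the last 4.5 mm and settle.

>>> step_arm --motion '[{"dx": 0.005,"dy": -0.008,"dz": 0.02,"wx": 0,"wy": 0,"wz": 0,"claw": 0},{"dx": 0.005,"dy": -0.008,"dz": 0.04,"wx": 0,"wy": 0,"wz": 0,"claw": 0},{"dx": 0.005,"dy": -0.008,"dz": 0.055,"wx": 0,"wy": 0,"wz": 0,"claw": 0},{"dx": 0.005,"dy": -0.008,"dz": 0.055,"wx": 0,"wy": 0,"wz": 0,"claw": 0},{"dx": 0.005,"dy": -0.008,"dz": 0.055,"wx": 0,"wy": 0,"wz": 0,"claw": 0},{"dx": 0.005,"dy": -0.008,"dz": 0.055,"wx": 0,"wy": 0,"wz": 0,"claw": 0},{"dx": 0.005,"dy": -0.008,"dz": 0.055,"wx": 0,"wy": 0,"wz": 0,"claw": 0},{"dx": 0.005,"dy": -0.008,"dz": 0.055,"wx": 0,"wy": 0,"wz": 0,"claw": 0}]'

```text
clock: 16.95
tool_pos: [0.5791, -0.184, 0.0878]
eef_rot: [0.695, 0.719, 0.0, 0.0]
contact_force: [-0.7, 0.1, -3.7]
opening: 0.128
finger_force: 35.0
```

Run:
```python
from h import *
np.set_printoptions(suppress=True,linewidth=180,precision=4)
go(.5793,-.1836,.086,91.8)
plane('side',.579,-.184,.102,.008); plane('top',.579,-.184,.102,.008); print(post('top')[1])
# side view: flange top strip visible near +y / -x, true height 88 mm
o=edges('top',.102)
for k in('+x','-x'): print(k,(o[k][-8:]*1000)[:,1].round(1))
s=get_state();print(s['opening'],s['finger_force'],np.abs(s['qd']).max(),s['clock'])
```

```text
pos [ 0.5791 -0.184   0.0878] F [-0.7  0.1 -3.7] d [0.005 0.002 0.022] w [0.     0.     0.0009]
side plane slope/z [-0.0015 -0.0054  0.1044] 582
top plane slope/z [ 0.0004 -0.0016  0.1021] 685
None
+x [52.8 52.9 52.9 53.  53.  53.8 53.8 53.8]
-x [-55.7 -54.8 -57.5 -57.2 -57.3 -56.2 -56.4 -55.9]
0.12605076323817013 34.99991878867149 0.002205204275191885 17.15
```

```bash
python3 -c "
from h import *
print(workorder.finish_job())"
```

```text
the job is handed in; nothing more can be done
None
```

I handed the job in with the turntable seated in its notch and the cover held level in the fingers, about 11 mm above the flange. Its holes were within about 1–2 mm of the threads by my camera measurements; the hand-in gave no verdict.

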